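# Set out the ribbon plank over the shelf end and hold it for fixing

### The job

First lift the jar of buttons off the small wire shelf and stand it upright on the bench, set down and not dropped, before you move the plank. Then slide the pine plank with the ribbon reels out over the open end of the shelf, keeping it flat on the shelf and straight out, until its red line lies right over the shelf's edge; the reel end is the heavy one and would tip the plank off, so finish while still holding the plank flat and still there, ready for a workmate to screw it down. Leave the blue basket, the card bin, the loose reel and the screwdriver where they are.

Things in the scene. Friction and masses are not known exactly. Their poses are not given: they have to be found in the camera images.
- shelf: fixed chrome wire bench shelf with a flat dark grey liner on top, 200 mm wide (own x), 500 mm long (own y), its top 120 mm above the bench; it stands level on the bench. Origin on the bench under its centre, z up. Its open outer end, over which the plank is to go, is its own -y end
- shelf_edge (a point): middle of the shelf's outer edge (its -y end), on the top surface, 250 mm from the centre; same axes as the shelf: -y points straight outward
- plank: loose pine plank lying on the shelf, 60 mm wide (own x), 360 mm long (own y), 22 mm thick, about 0.6 kg. Origin at the middle of its underside, z up. On its -y (outer) end two ribbon reels, pink and blue, are fixed on a dowel between steel cheeks: outer 80 mm of its length, 70 mm wide, up to 67 mm above its top. The rest is bare and can be gripped across its width
- plank_mark (a point): middle of the red line (4 mm wide, across the top and down the sides), on the plank's top face, 150 mm from its outer end (own y = -30 mm). The plank balances 28 mm outward of this line (own y = -58 mm), so with the line over the shelf edge it tips if nothing holds its tail
- plank_tail (a point): middle of the top edge of the plank's inner (tail) end, own y = +180 mm
- jar: screw-top jar of buttons, 62 mm across and 100 mm high, upright with a white lid, about 0.2 kg, standing on the shelf between the plank's reel end and the shelf's outer edge. Origin at the middle of its underside, z up
- basket: blue plastic stock basket, 150 x 232 mm, 86 mm high, on the bench beyond the shelf; leave alone. Origin under its centre
- card_bin: white and green card picking bin, 100 x 200 mm, 90 mm high, on the bench; leave alone. Origin under its centre
- reel: loose ribbon reel lying flat on the bench, 84 mm across, 28 mm high; leave alone. Origin under its centre
- screwdriver: screwdriver with a red handle lying on the bench near the robot, about 200 mm long along its own x; leave alone. Origin near its middle, on the bench

How it is judged:
On the way:
1. the jar stands upright on the bench, let go and at rest (height (world z) of jar below 0.006 m and angle between jar's own z axis and vertical below 0.1 rad and linear speed of jar below 0.03 m/s and contact force between the fingers and jar below 0.1 N), for 0.2 s.
At the end, for the whole second after the job is handed in: The red line is within 7 mm of straight over the shelf's outer edge; the plank lies flat on the shelf (2 degrees), square to the edge (5 degrees), still, on the shelf by its full width, held by the fingers (over 1 N); the jar stands upright on the bench, let go (y of plank_mark in the frame of shelf_edge between -0.007 and 0.007 m and x of plank_mark in the frame of shelf_edge between -0.07 and 0.07 m and z of plank_mark in the frame of shelf_edge between 0.017 and 0.028 m and angle between the y axis of plank and the y axis of shelf, either way round below 0.09 rad and angle between plank's own z axis and vertical below 0.035 rad and linear speed of plank below 0.01 m/s and contact force between the fingers and plank above 1 N and contact force between plank and shelf above 1 N and contact force between each of plank, the fingers and jar below 0.1 N and height (world z) of jar below 0.006 m and angle between jar's own z axis and vertical below 0.1 rad and linear speed of jar below 0.02 m/s); the arm keeps its last pose, push and grip.
It fails at once if the plank is slid (over 40 mm) while the jar is not yet down on the bench (distance of plank from where it was at the start of the episode above 0.04 m and height (world z) of jar above 0.03 m).
It fails at once if the jar is tipped over (angle between jar's own z axis and vertical above 0.7 rad).
It fails at once if the jar is dropped or knocked off (linear speed of jar above 0.8 m/s and contact force between the fingers and jar below 0.3 N).
It fails at once if the plank tips, is tilted, is lifted off the shelf instead of slid, or falls (angle between plank's own z axis and vertical above 0.2 rad or z of plank_mark in the frame of shelf above 0.167 m or z of plank_mark in the frame of shelf below 0.12 m).
It fails at once if the basket, card bin, reel or screwdriver is moved (distance of any of basket, card_bin, reel, screwdriver from where it was at the start of the episode above 0.03 m).
It also fails if it takes over 58 s, if anything falls off the work surface, if the arm or the gripper's body presses on something with over 40 N, if the wrist force passes 120 N, or if a joint passes its speed limit or range.

### The arm

A 6-joint arm with a two-finger parallel gripper is mounted at the origin on the work surface. World frame = base frame: x ahead of the robot, y to its left, z up, the work surface at z = 0. Lengths are in m, angles in rad, forces in N, time in s.
With the tool pointing down it reaches from about 0.325 to 0.85 m from the base axis. Payload 15.5 kg.
Tool frame: the origin (TCP) lies on the front face of the gripper's body, between the roots of the fingers; the fingertips stand 78 mm ahead of it and the grasp point (between the pads) lies 60 mm ahead of it; z points along the fingers, y is the line along which they close (so a half turn about z gives the same grasp; the last joint's range is limited). The gripper opens to 91 mm and grips with 3 to 60 N. Pads are 32 mm wide; open, the fingers measure 118 mm over their backs; the gripper's body (76 mm by 178 mm) begins 60 mm behind the grasp point.
Start: joints at [1.01, 0.494, 1.345, -0, 1.302, -0.096], TCP at [0.281, 0.558, 0.292] pointing down, gripper open.
Joint ranges: [-2.91, 2.91], [-0.82, 2.16], [0.22, 2.67], [-1.22, 4.37], [0.12, 2.79], [-3.08, 3.08]. Speed limits (rad/s): [1.89, 1.89, 2.57, 3.01, 3.01, 3.01].

### API

Orientations are given as a unit quaternion [w, x, y, z].
In Python, from plant import ctrl gives the robot as it stands.
- The arm moves only by the tool pendant, called after "Emit:" by a JSON object that holds its "op" and its "data". Schema: {"type":"object","properties":{"segments":{"type":"array","items":{"type":"array","items":{"type":"array","items":{"type":"number"},"minItems":4,"maxItems":4},"minItems":1,"maxItems":12},"minItems":1,"maxItems":1},"jaw":{"type":"number"},"only":{"type":"string"},"quiet":{"type":"boolean"},"lines":{"type":"string"}},"required":["segments"],"additionalProperties":false}. segments is a list that holds a single list of rows (three levels of brackets), with 1 to 12 rows, each of 4 numbers: dx, dy, dz in m, then a turn about the tool's z in rad; each row shifts and turns the commanded pose from where the row before left it, along the tool's axes as they then stand; what a row does not reach is not made up. A row lasts 1/12 s, in which the tool goes at most 0.0417 m and 0.125 rad, less where a joint would pass 70% of its speed; a pose out of reach is approached as far as the arm can. jaw is the finger opening in m, set as the call begins (left out keeps the last). The fingers move at their own pace and stop on an object; the grip force is fixed at half the most. Time passes only in rows, so rows that do not move let the fingers close. The tool returns the time, the measured TCP pose, the force, the opening and the grip force at its end. only (a regular expression) keeps the lines of the reply that match it, lines (a string "A,B") keeps lines A to B, and quiet returns only ok. Input that does not fit is refused with a message, and nothing moves.
- ctrl.get_obs(): the state, without advancing time (a new reading comes with each control period).
- ctrl.snapshot(name): name is "scene" or "top"; returns a dict with "image" (384x512x3 uint8, blue, green, red), "K" (3x3 intrinsics, pixels), "R" (3x3) and "t" (3): a world point X has camera coordinates R X + t. Camera axes: x right, y down, z forward; pixel columns grow to the right and rows downward; lengths in m; the calibration is good to about 2 mm. A picture is of the moment at which its call begins. There is no depth.
- ctrl.sign_off(): hands the job in; it is judged then, once.
The state is a dict: "clock": time; "joints": joint angles; "qvel": joint speeds; "joint_torque": joint torques, N m; "position": TCP position; "tcp_rot": TCP orientation; "wrist_force": force on the tool from outside, world axes, zero at the start; "wrist_torque": the same for the moment, N m; "width": finger opening in m; "grasp_force": force on a finger pad.
Only numpy, scipy, OpenCV 4.12 (cv2) and the standard library are available. Lean on these libraries where they do the work, as an engineer would, in place of code of your own. Each camera call takes 0.05 s, during which the arm holds its last target. There are 200 camera calls.

## Working session

There is one attempt and no reset: what is moved stays moved. The work goes in short steps, Python scripts to look and compute and a tool call to move; the robot and the scene stay as the last step left them, time stands still between calls to the robot, and variables do not carry over. Pictures are saved under pics/ and viewed, at most 10 in all, crops included, and the job is handed in when it is done.

```bash
ls; mkdir -p pics; python3 - <<'E'
from plant import ctrl
import cv2,json,numpy as np
for n in("scene","top"):
    s=ctrl.snapshot(n);cv2.imwrite(f"pics/{n}0.png",s["image"])
    np.savez(f"{n}.npz",K=s["K"],R=s["R"],t=s["t"])
    print(n,np.round(s["K"],1).tolist(),np.round(-np.array(s["R"]).T@s["t"],3))
o=ctrl.get_obs();print(o)
E
```

```text
pics
plant.py
scene [[439.5, 0.0, 254.7], [0.0, 439.5, 188.9], [0.0, 0.0, 1.0]] [ 1.061 -0.799  0.972]
top [[496.7, 0.0, 254.3], [0.0, 496.7, 186.1], [0.0, 0.0, 1.0]] [ 0.383 -0.071  1.653]
{'clock': 0.1, 'joints': array([ 1.00948457e+00,  4.94140610e-01,  1.34607052e+00,  2.02091663e-05,
        1.30250445e+00, -9.54847202e-02]), 'qvel': array([ 9.68430616e-05, -5.87991705e-04, -9.74352263e-04,  6.87962966e-04,
       -5.25625918e-06,  1.69646192e-05]), 'joint_torque': array([ 1.50744665e-03, -8.80269885e+01, -3.82534039e+01,  7.07207504e-02,
        4.87292104e-02, -1.76604217e-04]), 'position': array([0.28057181, 0.5581949 , 0.29168522]), 'tcp_rot': array([-1.90308806e-04,  2.30815922e-01,  9.72997274e-01, -5.28318562e-04]), 'wrist_force': array([ 0.35524225, -0.22120948, -0.4041951 ]), 'wrist_torque': array([-0.01147569,  0.00804085, -0.04962966]), 'grasp_force': 0.0, 'width': 0.09106435489787938}
```

View pics/scene0.png

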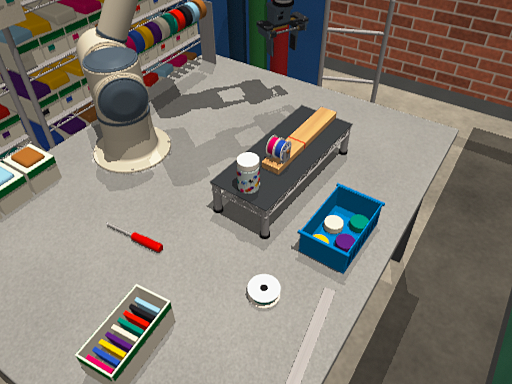

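View pics/top0.png

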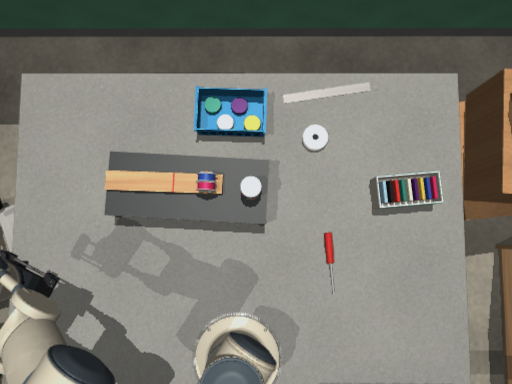

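The scene view shows the shelf (corners about (214,185), (266,222), (352,120)), with the jar near (248,172) and the plank with its reels near (280,148). In the top view the jar lid is at (250,187), the red line is at column 173 and the shelf's outer edge is at column 268. I'll enlarge both.

```bash
python3 - <<'E'
import cv2
a=cv2.imread("pics/scene0.png")[98:246,205:360];cv2.imwrite("pics/sc.png",cv2.resize(a,None,fx=4,fy=4,interpolation=cv2.INTER_CUBIC))
a=cv2.imread("pics/top0.png")[140:235,95:285];cv2.imwrite("pics/tc.png",cv2.resize(a,None,fx=4,fy=4,interpolation=cv2.INTER_CUBIC))
E
```

```text
(no output)
```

View pics/sc.png

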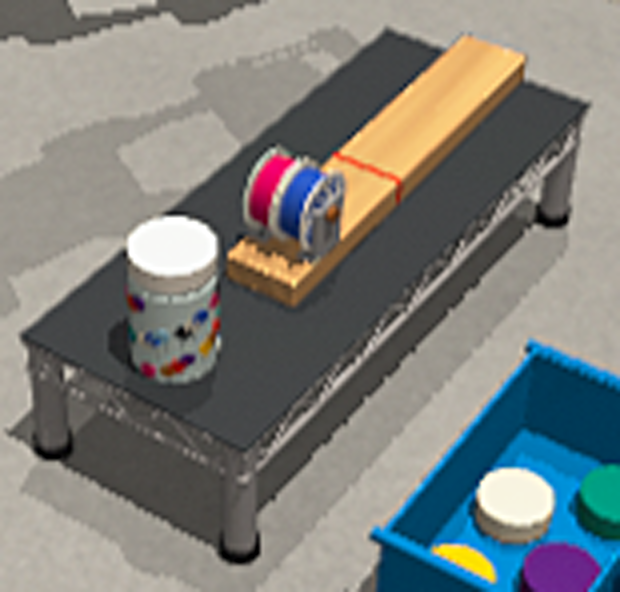

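View pics/tc.png

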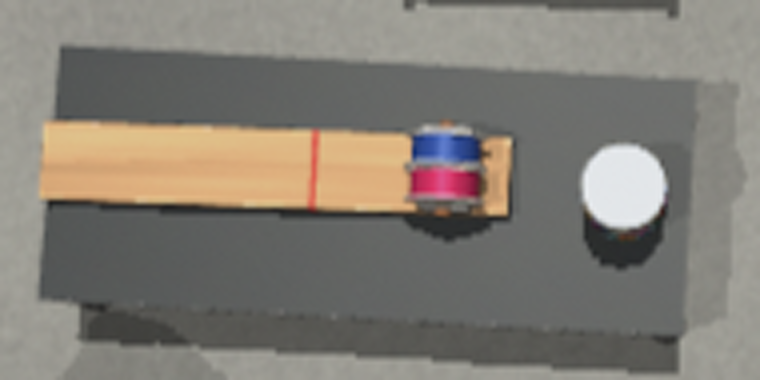

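Enlarged positions (crop pixels, scene / top):

| Point | Scene | Top |
|---|---|---|
| Outer corner, +x side | (243,455) | (697,80) |
| Outer corner, -x side | (23,337) | (686,335) |
| Inner corner, +x side | (588,104) | (62,46) |
| Inner corner, -x side | (388,30) | (40,299) |
| Red line, -x end | (336,154) | (312,210) |
| Red line, +x end | (401,184) | (318,130) |
| Tail corner, -x side | (466,36) | (38,198) |
| Tail corner, +x side | (525,60) | (42,121) |
| Lid centre | (172,247) | (624,185) |

```bash
cat > geo.py <<'E'
import numpy as np,cv2
C={n:np.load(n+".npz") for n in("scene","top")}
def P(n): return C[n]["K"]@np.c_[C[n]["R"],C[n]["t"]]
def tri(s,t):
    X=cv2.triangulatePoints(P("scene"),P("top"),np.array(s,float).reshape(2,1),np.array(t,float).reshape(2,1))[:,0]
    return X[:3]/X[3]
def onz(n,p,z):
    M=P(n);H=M[:,[0,1,3]].copy();H[:,2]+=M[:,2]*z
    v=np.linalg.solve(H,[p[0],p[1],1]);return v[:2]/v[2]
def proj(n,X):
    v=P(n)@np.r_[X,1];return v[:2]/v[2]
E
python3 - <<'E'
from geo import *
q=lambda c,o:np.array(c)/4+o-.375
so=np.array([205,98]);to=np.array([95,140])
d=dict(outP=((243,455),(697,80)),outM=((23,337),(686,335)),inP=((588,104),(62,46)),inM=((388,30),(40,299)),mkM=((336,154),(312,210)),mkP=((401,184),(318,130)),tlM=((466,36),(38,198)),tlP=((525,60),(42,121)),lid=((172,247),(624,185)))
for k,(s,t) in d.items():
    z=.22 if k=='lid' else .142 if k[0] in'mt' else .12
    print(k,tri(q(s,so),q(t,to)).round(4),onz("top",q(t,to),z).round(4),onz("scene",q(s,so),z).round(4))
E
```

```text
outP [ 0.6279 -0.1009  0.1149] [ 0.6268 -0.101 ] [ 0.6308 -0.1047]
outM [ 0.4303 -0.0907  0.1168] [ 0.4283 -0.0923] [ 0.435  -0.0911]
inP [0.6546 0.3977 0.1177] [0.6535 0.3966] [0.6563 0.3953]
inM [0.4566 0.4094 0.1158] [0.4552 0.4073] [0.4607 0.4049]
mkM [0.5246 0.1957 0.1394] [0.5226 0.194 ] [0.5282 0.1948]
mkP [0.586  0.1921 0.1376] [0.5843 0.1906] [0.5898 0.1883]
tlM [0.5331 0.4067 0.1375] [0.5316 0.4045] [0.5371 0.4014]
tlP [0.5919 0.4055 0.135 ] [0.5911 0.4035] [0.5956 0.3952]
lid [ 0.5347 -0.0455  0.2163] [ 0.5338 -0.046 ] [ 0.5379 -0.0486]
```

```bash
cat >> geo.py <<'E'
def delta(X,yaw=None):
    "shift in tool axes to world TCP target X; turn to bring tool y to world angle yaw"
    from plant import ctrl
    from scipy.spatial.transform import Rotation as Ro
    o=ctrl.get_obs();R=Ro.from_quat(np.roll(o["tcp_rot"],-1)).as_matrix()
    a=np.arctan2(R[1,1],R[0,1])
    print("pos",o["position"].round(4),"tool y ang",a.round(4),"delta",(R.T@(np.array(X)-o["position"])).round(4),"turn",None if yaw is None else round(a-yaw,4),"t",o["clock"])
E
python3 - <<'E'
from geo import *
for n,p,z in(("drv a",(329,233),.02),("drv b",(333,292),.01),("reel",(315,138),.028),("binNW",(377,180),.09),("binSW",(381,208),.09),("bask SE",(266,135),.0)): print(n,onz("top",p,z).round(3))
E
```

```text
drv a [ 0.4   -0.299]
drv b [ 0.21  -0.311]
reel [ 0.714 -0.256]
binNW [ 0.567 -0.443]
binSW [ 0.478 -0.454]
bask SE [ 0.73  -0.094]
```

Emit:
{"op": "pendant", "data": {"segments": [[[0,0,-0.01,0.0964],[0,0,-0.01,0.0964],[0,0,-0.01,0.0964],[0,0,-0.01,0.0964],[0,0,-0.01,0.0964],[0,0,-0.01,0.0964],[0,0,-0.01,0.0964],[0,0,-0.01,0.0964],[0,0,-0.01,0.0964],[0,0,-0.01,0.0964],[0,0,0,0.0964],[0,0,0,0.0964]]]}}

```text
clock: 1.1
position: [0.2807, 0.5585, 0.3926]
tcp_rot: [-0.0, 0.727, 0.687, 0.0]
wrist_force: [0.2, -0.2, 0.3]
width: 0.0912
grasp_force: 0.0
```

```bash
python3 -c "from geo import *;delta((.5345,-.0458,.24),-.052)"
```

```text
pos [0.2807 0.5585 0.3926] tool y ang -0.0565 delta [-0.589   0.2875  0.1524] turn -0.0045 t 1.1
```

Emit:
{"op": "pendant", "data": {"segments": [[[-0.029,0.0144,0,0],[-0.029,0.0144,0,0],[-0.029,0.0144,0,0],[-0.029,0.0144,0,0],[-0.029,0.0144,0,0],[-0.029,0.0144,0,0],[-0.029,0.0144,0,0],[-0.029,0.0144,0,0],[-0.029,0.0144,0,0],[-0.029,0.0144,0,0],[-0.029,0.0144,0,0],[-0.029,0.0144,0,0]]]}}

```text
clock: 2.1
position: [0.4354, 0.2004, 0.3921]
tcp_rot: [-0.0, 0.725, 0.689, -0.0]
wrist_force: [0.4, 0.6, 1.0]
width: 0.0912
grasp_force: 0.0
```

Emit:
{"op": "pendant", "data": {"segments": [[[-0.029,0.0144,0,0],[-0.029,0.0144,0,0],[-0.029,0.0144,0,0],[-0.029,0.0144,0,0],[-0.029,0.0144,0,0],[-0.029,0.0144,0,0],[-0.029,0.0144,0,0],[-0.029,0.0144,0,0],[0,0,0,0],[0,0,0,0]]], "quiet": true}}

```text
ok
```

```bash
python3 -c "from geo import *;delta((.5345,-.0458,.24),-.052)"
```

```text
pos [ 0.5386 -0.037   0.3917] tool y ang -0.0542 delta [-0.009  -0.0034  0.1517] turn -0.0022 t 2.9333
```

Emit:
{"op": "pendant", "data": {"segments": [[[-0.003,-0.001,0.015,0],[-0.003,-0.001,0.015,0],[-0.003,-0.0014,0.015,0],[0,0,0.015,0],[0,0,0.015,0],[0,0,0.015,0],[0,0,0.015,0],[0,0,0.015,0],[0,0,0.015,0],[0,0,0.015,0],[0,0,0,0],[0,0,0,0]]]}}

```text
clock: 3.93
position: [0.5339, -0.0436, 0.2421]
tcp_rot: [-0.001, 0.725, 0.689, -0.0]
wrist_force: [-0.8, 0.3, 0.7]
width: 0.0914
grasp_force: 0.0
```

Emit:
{"op": "pendant", "data": {"segments": [[[0,0,0,0],[0,0,0,0],[0,0,0,0],[0,0,0,0],[0,0,0,0],[0,0,0,0],[0,0,0,0],[0,0,0,0],[0,0,0,0],[0,0,0,0],[0,0,0,0],[0,0,0,0]]], "jaw": 0.05}}

```text
clock: 4.93
position: [0.5347, -0.0446, 0.2427]
tcp_rot: [0.0, 0.725, 0.689, 0.0]
wrist_force: [0.0, 0.4, 7.4]
width: 0.0615
grasp_force: 30.0
```

Emit:
{"op": "pendant", "data": {"segments": [[[0,0,-0.003,0],[0,0,-0.006,0],[0,0,-0.01,0],[0,0,-0.012,0],[0,0,-0.012,0],[0,0,-0.01,0],[0,0,-0.005,0],[0,0,0,0]]]}}

```text
clock: 5.6
position: [0.5349, -0.0446, 0.3016]
tcp_rot: [0.001, 0.725, 0.689, 0.001]
wrist_force: [0.1, -0.6, -2.4]
width: 0.0619
grasp_force: 30.0
```

```bash
python3 -c "from geo import *;delta((.53,-.34,.1225))"
```

```text
pos [ 0.5349 -0.0446  0.3016] tool y ang -0.0517 delta [-0.2952  0.01    0.1792] turn None t 5.6
```

Emit:
{"op": "pendant", "data": {"segments": [[[-0.01,0,0,0],[-0.02,0.001,0,0],[-0.03,0.001,0,0],[-0.03,0.001,0,0],[-0.03,0.001,0,0],[-0.03,0.001,0,0],[-0.03,0.001,0,0],[-0.03,0.001,0,0],[-0.03,0.001,0,0],[-0.03,0.001,0,0],[-0.02,0.001,0,0],[-0.005,0,0,0]]]}}

```text
clock: 6.6
position: [0.5283, -0.3434, 0.2991]
tcp_rot: [-0.0, 0.726, 0.688, -0.0]
wrist_force: [-0.7, -0.3, -2.8]
width: 0.0614
grasp_force: 30.0
```

Emit:
{"op": "pendant", "data": {"segments": [[[0,0,0.01,0],[0,0,0.015,0],[0,0,0.02,0],[0,0,0.02,0],[0,0,0.02,0],[0,0,0.02,0],[0,0,0.02,0],[0,0,0.015,0],[0,0,0.01,0],[0,0,0.008,0],[0,0,0.005,0],[0,0,0,0]]]}}

```text
clock: 7.6
position: [0.5289, -0.3392, 0.1364]
tcp_rot: [-0.001, 0.725, 0.689, -0.0]
wrist_force: [0.1, -0.2, -1.8]
width: 0.0614
grasp_force: 30.0
```

```bash
python3 -c "from geo import *;delta((.53,-.34,.1225))"
```

```text
pos [ 0.5289 -0.3392  0.1364] tool y ang -0.0515 delta [-0.0008  0.0011  0.0139] turn None t 7.6
```

Down slowly until contact.

Emit:
{"op": "pendant", "data": {"segments": [[[0,0,0.004,0],[0,0,0.003,0],[0,0,0.002,0],[0,0,0.002,0],[0,0,0.001,0],[0,0,0,0],[0,0,0,0],[0,0,0,0]]]}}

```text
clock: 8.27
position: [0.5292, -0.3397, 0.1253]
tcp_rot: [0.0, 0.725, 0.689, -0.0]
wrist_force: [0.6, 0.7, -2.4]
width: 0.0614
grasp_force: 30.0
```

Emit:
{"op": "pendant", "data": {"segments": [[[0,0,0.001,0],[0,0,0.001,0],[0,0,0,0],[0,0,0,0],[0,0,0,0]]]}}

```text
clock: 8.68
position: [0.5292, -0.3397, 0.1232]
tcp_rot: [0.0, 0.725, 0.689, -0.0]
wrist_force: [0.4, 0.3, -1.9]
width: 0.0616
grasp_force: 30.0
```

Emit:
{"op": "pendant", "data": {"segments": [[[0,0,0.001,0],[0,0,0,0],[0,0,0,0],[0,0,0,0]]]}}

```text
clock: 9.02
position: [0.5292, -0.3397, 0.1227]
tcp_rot: [0.0, 0.725, 0.689, 0.0]
wrist_force: [-2.0, 1.8, 6.0]
width: 0.0615
grasp_force: 30.0
```

Emit:
{"op": "pendant", "data": {"segments": [[[0,0,0.001,0],[0,0,0,0],[0,0,0,0],[0,0,0,0]]]}}

```text
clock: 9.35
position: [0.5292, -0.3397, 0.1226]
tcp_rot: [0.0, 0.725, 0.689, 0.0]
wrist_force: [-5.2, 4.1, 21.0]
width: 0.0616
grasp_force: 30.0
```

Emit:
{"op": "pendant", "data": {"segments": [[[0,0,-0.001,0],[0,0,0,0],[0,0,0,0]]]}}

```text
clock: 9.6
position: [0.5293, -0.3397, 0.1226]
tcp_rot: [0.0, 0.725, 0.689, 0.0]
wrist_force: [-1.9, 0.8, 9.7]
width: 0.0619
grasp_force: 30.0
```

Emit:
{"op": "pendant", "data": {"segments": [[[0,0,0,0],[0,0,0,0],[0,0,0,0],[0,0,0,0],[0,0,0,0],[0,0,0,0]]], "jaw": 0.091}}

```text
clock: 10.1
position: [0.5291, -0.3397, 0.1221]
tcp_rot: [-0.0, 0.725, 0.689, -0.0]
wrist_force: [-0.0, 0.1, -0.2]
width: 0.091
grasp_force: 0.0
```

Emit:
{"op": "pendant", "data": {"segments": [[[0,0,-0.01,0],[0,0,-0.02,0],[0,0,-0.03,0],[0,0,-0.03,0],[0,0,-0.03,0],[0,0,-0.03,0],[0,0,-0.03,0],[0,0,0,0],[0,0,0,0]]]}}

```text
clock: 10.85
position: [0.5296, -0.34, 0.3047]
tcp_rot: [0.002, 0.725, 0.689, 0.0]
wrist_force: [1.5, 0.4, -0.5]
width: 0.0909
grasp_force: 0.0
```

```bash
python3 - <<'E'
from geo import *
from plant import ctrl
cv2.imwrite("pics/jar.png",ctrl.snapshot("scene")["image"])
u=np.array([.0515,.9987]);mk=np.array([.5545,.1927]);tl=np.array([.5617,.4045])
g=mk+(tl-mk)/np.linalg.norm(tl-mk)*.145
print(g);delta((*g,.203))
E
```

```text
[0.55942633 0.33761629]
pos [ 0.5291 -0.3396  0.303 ] tool y ang -0.0518 delta [ 0.6779 -0.0048  0.0995] turn None t 10.9
```

View pics/jar.png

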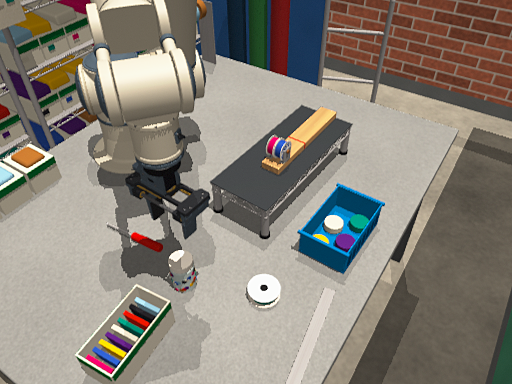

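The jar stands upright on the bench at about (182,272), and the plank is untouched. Next I move over the plank's tail.

Emit:
{"op": "pendant", "data": {"segments": [[[0.01,0,-0.02,0],[0.02,0,-0.02,0],[0.03,0,0,0],[0.03,0,0,0],[0.03,0,0,0],[0.03,0,0,0],[0.03,0,0,0],[0.03,0,0,0],[0.03,0,0,0],[0.03,0,0,0],[0.03,0,0,0],[0.03,0,0,0]]], "quiet": true}}

```text
ok
```

Emit:
{"op": "pendant", "data": {"segments": [[[0.03,0,0,0],[0.03,0,0,0],[0.03,0,0,0],[0.03,0,0,0],[0.03,0,0,0],[0.03,0,0,0],[0.03,0,0,0],[0.03,0,0,0],[0.03,0,0,0],[0.03,0,0,0],[0.03,0,0,0],[0.018,0,0,0]]], "quiet": true}}

```text
ok
```

Emit:
{"op": "pendant", "data": {"segments": [[[0,0,0,0],[0,0,0,0]]], "quiet": true}}

```text
ok
```

```bash
python3 -c "from geo import *;delta((.5594,.3376,.203),-.043)"
```

```text
pos [0.5637 0.338  0.3407] tool y ang -0.0503 delta [-0.0004 -0.004   0.1377] turn -0.0073 t 13.0667
```

Emit:
{"op": "pendant", "data": {"segments": [[[0,-0.002,0.01,0],[0,-0.002,0.02,0],[0,0,0.02,0],[0,0,0.02,0],[0,0,0.02,0],[0,0,0.015,0],[0,0,0.012,0],[0,0,0.008,0],[0,0,0.005,0],[0,0,0.003,0],[0,0,0,0],[0,0,0,0]]]}}

```text
clock: 14.07
position: [0.5605, 0.3377, 0.2098]
tcp_rot: [0.0, 0.725, 0.689, 0.0]
wrist_force: [0.3, -0.2, 0.2]
width: 0.0911
grasp_force: 0.0
```

```bash
python3 -c "from geo import *;delta((.5594,.3376,.203),-.043)"
```

```text
pos [0.5605 0.3377 0.2098] tool y ang -0.0519 delta [-0.0002 -0.0011  0.0068] turn -0.0089 t 14.0667
```

Emit:
{"op": "pendant", "data": {"segments": [[[0,-0.001,0.003,0],[0,0,0.003,0],[0,0,0,0],[0,0,0,0]]]}}

```text
clock: 14.4
position: [0.5592, 0.3377, 0.2032]
tcp_rot: [-0.0, 0.725, 0.689, -0.0]
wrist_force: [0.6, 0.0, 0.7]
width: 0.0911
grasp_force: 0.0
```

Emit:
{"op": "pendant", "data": {"segments": [[[0,0,0,0],[0,0,0,0],[0,0,0,0],[0,0,0,0],[0,0,0,0],[0,0,0,0],[0,0,0,0],[0,0,0,0],[0,0,0,0],[0,0,0,0]]], "jaw": 0.05}}

```text
clock: 15.23
position: [0.5595, 0.3377, 0.2033]
tcp_rot: [0.0, 0.725, 0.689, 0.0]
wrist_force: [3.6, 0.0, -0.8]
width: 0.0596
grasp_force: 29.9
```

Emit:
{"op": "pendant", "data": {"segments": [[[-0.005,0,0,0],[-0.01,0,0,0],[-0.015,0,0,0],[-0.015,0,0,0],[-0.015,0,0,0],[-0.015,0,0,0],[-0.015,0,0,0],[-0.01,0,0,0],[0,0,0,0],[0,0,0,0]]]}}

```text
clock: 16.07
position: [0.554, 0.2365, 0.2033]
tcp_rot: [0.0, 0.726, 0.688, -0.001]
wrist_force: [-1.2, -5.1, 4.5]
width: 0.0602
grasp_force: 29.8
```

Emit:
{"op": "pendant", "data": {"segments": [[[-0.01,0,0,0],[-0.015,0,0,0],[-0.015,0,0,0],[-0.015,0,0,0],[-0.015,0,0,0],[-0.015,0,0,0],[-0.015,0,0,0],[-0.015,0,0,0],[-0.015,0,0,0],[-0.015,0,0,0],[-0.01,0,0,0],[-0.005,0,0,0]]]}}

```text
clock: 17.07
position: [0.5457, 0.077, 0.2032]
tcp_rot: [-0.0, 0.725, 0.688, 0.0]
wrist_force: [0.6, 5.5, 1.6]
width: 0.0599
grasp_force: 29.8
```

Emit:
{"op": "pendant", "data": {"segments": [[[0,0,0,0],[0,0,0,0],[0,0,0,0]]]}}

```text
clock: 17.32
position: [0.5458, 0.0778, 0.2033]
tcp_rot: [0.0, 0.725, 0.689, -0.0]
wrist_force: [-1.1, -6.2, 3.2]
width: 0.06
grasp_force: 29.8
```

```bash
python3 - <<'E'
from plant import ctrl
import cv2
for n in("scene","top"): cv2.imwrite(f"pics/{n}1.png",ctrl.snapshot(n)["image"])
f=lambda a:cv2.resize(a,None,fx=4,fy=4,interpolation=cv2.INTER_CUBIC)
cv2.imwrite("pics/s1.png",f(cv2.imread("pics/scene1.png")[128:238,195:325]))
cv2.imwrite("pics/t1.png",f(cv2.imread("pics/top1.png")[140:235,180:320]))
E
```

```text
(no output)
```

View pics/s1.png

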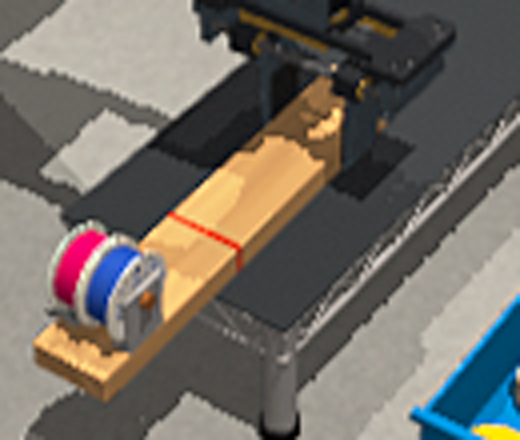

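View pics/t1.png

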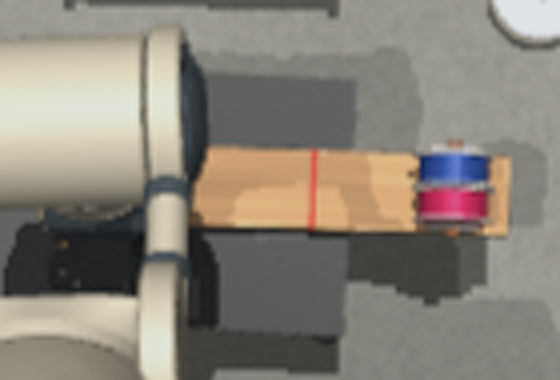

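The line is a little short of the edge. In the scene crop its ends are (239,247) and (172,213), and the shelf corners are (290,330) and (62,215). In the top crop the line ends are (317,150) and (313,230), and the shelf edge runs from (356,80) to (345,334).

```bash
python3 - <<'E'
from geo import *
so=np.array([195,128]);to=np.array([180,140]);q=lambda c,o:np.array(c)/4+o-.375
u=np.array([.0517,.99866]);v=np.array([.99866,-.0517])
def rep(n,m,e):
    m=np.mean(m,0);e=np.mean(e,0);print(n,m.round(4),e.round(4),"y,x in edge frame",((m-e)@u).round(4),((m-e)@v).round(4))
S=lambda p,z:onz("scene",q(p,so),z);T=lambda p,z:onz("top",q(p,to),z)
rep("scene",[S((239,247),.142),S((172,213),.142)],[S((290,330),.12),S((62,215),.12)])
rep("top",[T((317,150),.142),T((313,230),.142)],[T((356,80),.12),T((345,334),.12)])
t=lambda a,b:tri(q(a,so),q(b,to))
A=[t((239,247),(317,150)),t((172,213),(313,230))];B=[t((290,330),(356,80)),t((62,215),(345,334))]
print(np.round(A,4),np.round(B,4));rep("tri",np.array(A)[:,:2],np.array(B)[:,:2])
E
```

```text
scene [ 0.5424 -0.0664] [ 0.5326 -0.094 ] y,x in edge frame 0.0281 0.0083
top [ 0.5383 -0.0684] [ 0.5279 -0.0959] y,x in edge frame 0.028 0.0089
[[ 0.5702 -0.069   0.1415]
 [ 0.5096 -0.0653  0.1402]] [[ 0.629  -0.0988  0.118 ]
 [ 0.4305 -0.0904  0.1188]]
tri [ 0.5399 -0.0671] [ 0.5297 -0.0946] y,x in edge frame 0.0279 0.0087
```

Emit:
{"op": "pendant", "data": {"segments": [[[-0.004,0,0,0],[-0.008,0,0,0],[-0.008,0,0,0],[-0.005,0,0,0],[-0.003,0,0,0],[0,0,0,0],[0,0,0,0],[0,0,0,0],[0,0,0,0]]]}}

```text
clock: 18.17
position: [0.5444, 0.0499, 0.2033]
tcp_rot: [0.0, 0.725, 0.689, -0.0]
wrist_force: [0.6, -5.5, 4.8]
width: 0.0598
grasp_force: 29.8
```

```bash
python3 - <<'E'
from plant import ctrl
import cv2
for n in("scene","top"): cv2.imwrite(f"pics/{n}2.png",ctrl.snapshot(n)["image"])
f=lambda a:cv2.resize(a,None,fx=4,fy=4,interpolation=cv2.INTER_CUBIC)
a=f(cv2.imread("pics/scene2.png")[138:238,195:295]);b=f(cv2.imread("pics/top2.png")[140:240,225:325])
cv2.imwrite("pics/st2.png",cv2.hconcat([a,b]))
print(ctrl.get_obs()["wrist_force"],ctrl.get_obs()["wrist_torque"])
E
```

```text
[ 0.38291908 -4.76501762  3.62580542] [-1.03786696  0.13366237 -0.02353937]
```

View pics/st2.png

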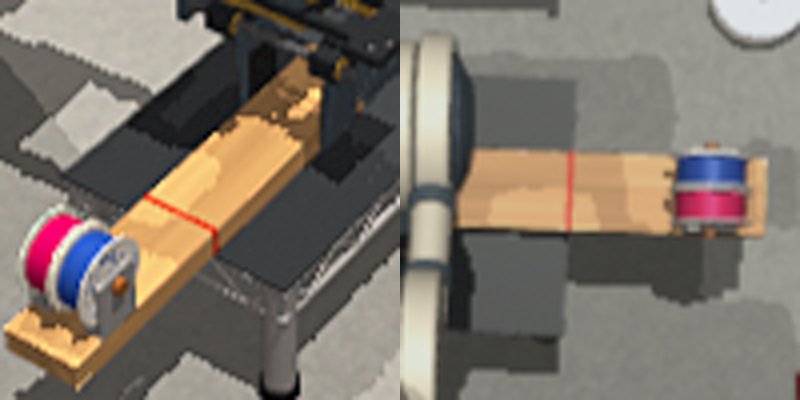

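The scene half has the line from (148,195) to (216,231), with its side mark meeting the shelf edge at (218,250). In the top half (minus 400) the line runs from (172,151) to (168,231), against an edge from (176,80) to (165,335).

```bash
python3 - <<'E'
from geo import *
so=np.array([195,138]);to=np.array([225,140]);q=lambda c,o:np.array(c)/4+o-.375
u=np.array([.0517,.99866]);t=lambda a,b:tri(q(a,so),q(b,to))
A=np.array([t((216,231),(172,151)),t((148,195),(168,231))]);B=np.array([t((291,290),(176,80)),t((65,176),(165,335))])
print(A.round(4),B.round(4),((A.mean(0)-B.mean(0))[:2]@u).round(4))
m=np.mean([onz("top",q(p,to),.142) for p in((172,151),(168,231))],0);e=np.mean([onz("top",q(p,to),.12) for p in((176,80),(165,335))],0);print((m-e)@u)
E
```

```text
[[ 0.5694 -0.096   0.1401]
 [ 0.5086 -0.0922  0.1398]] [[ 0.6293 -0.0986  0.1179]
 [ 0.4306 -0.0896  0.117 ]] 0.0005
0.0012768695174903899
```

Emit:
{"op": "pendant", "data": {"segments": [[[0,0,0,0],[0,0,0,0],[0,0,0,0],[0,0,0,0],[0,0,0,0],[0,0,0,0]]]}}

```text
clock: 18.77
position: [0.5444, 0.0499, 0.2032]
tcp_rot: [0.0, 0.725, 0.689, -0.0]
wrist_force: [-0.1, -5.0, 3.6]
width: 0.0597
grasp_force: 29.8
```

```bash
python3 -c "
from plant import ctrl;print(ctrl.sign_off())"
```

```text
the job is handed in; nothing more can be done
None
```

I handed the job in at about 19 s without seeing a verdict: the jar stands upright on the bench, and the plank is held flat and still with its red line measured about 1 mm from straight over the shelf edge.

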